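Hold the tube rack against the shaker's sprung bar

TASK

Pick up the long tube rack and stand it flat on the shaker's platform, in front of the middle of the sprung bumper bar with one short end facing it but not yet touching. Then slide it along the platform squarely into the bar and push the bar about half-way in (about 9 N), never all the way to its stop, and finish while still gripping and pressing it steadily there, as a third hand for the colleague who will tighten the clamp. Keep the rack upright and leave the other things on the bench alone.

Things in the scene. Friction and masses are not known exactly. Their poses are not given: they have to be found in the camera images.
- rack: The long white tube rack, two rows of five capped tubes fixed in it. Body 110 mm long (its x) x 46 wide (its y) x 55 high; grip across the 46. Caps rise to 75 mm, within 49 mm of the middle in x, 19 in y. Ends alike. Origin: centre of the underside, z up. 0.25 to 0.5 kg, loose on the bench.
- shaker: White shaker, fixed, turned up to 20 deg. Flat platform 240 mm (its x) x 270 (its y), top 100 mm above the bench. Origin: centre of its underside at bench level, z up. Sprung bar across the -y end, face at y = -75 looking to +y; steel fence behind it. 12 mm high rails along y at x = -108 and +108. Parked clamp bar, 30 mm high (nuts 44), across the +y end, inner face at y = +115.
- bar: Sprung bumper bar on the shaker: 120 mm along the shaker's x, 14 thick, rubber face 4 to 44 mm above the platform. Origin: mid-length of the face, at platform height; axes as the shaker's. Pushed to the shaker's -y it slides in, 24 mm to its stop; spring 0.8 N per mm, no preload (half-way: 12 mm, 9.6 N); it springs back when let go.
- square_rack: Bystander: empty white square tube rack, 88 x 88 x 45 mm high, loose on the bench. Origin: centre of the underside.
- reagent: Bystander: round jar with a lid, 64 mm across, 130 mm high. Origin: centre of the underside.
- beaker: Bystander: open glass beaker, 70 mm across, 90 mm high. Origin: centre of the underside.
Things that resemble listed ones, but are neither listed nor needed, are in the scene too. Leave any purple look-alike of the rack alone.

How it is judged:
By the outcome, as a careful person would: the job done as asked, in the order asked, and still so for the second after the job is handed in, while the arm keeps its last pose, push and grip.
It also fails if it takes over 48 s, if anything falls off the work surface, if the arm or the gripper's body presses on something with over 40 N, if the wrist force passes 120 N, or if a joint passes its speed limit or range.

ROBOT

A 6-joint arm with a two-finger parallel gripper is mounted at the origin on the work surface. World frame = base frame: x ahead of the robot, y to its left, z up, the work surface at z = 0. Lengths are in m, angles in rad, forces in N, time in s.
With the tool pointing down it reaches from about 0.35 to 0.725 m from the base axis. Payload 4.3 kg.
Tool frame: the origin (TCP) lies where the fingers leave the gripper's body, on its centre line; the fingertips stand 73 mm ahead of it and the grasp point (between the pads) lies 54 mm ahead of it; z points along the fingers, y is the line along which they close (so a half turn about z gives the same grasp; the last joint's range is limited). The gripper opens to 85 mm and grips with 20 to 120 N. Pads are 22 mm wide; open, the fingers measure 114 mm over their backs; the gripper's body (76 mm by 85 mm) begins 54 mm behind the grasp point. The pads swing forward as they close: fully open they stand 13 mm farther back than shut.
Start: joints at [1.195, 0.377, 0.081, 1.274, 0, 1.46], TCP at [0.151, 0.555, 0.304] pointing down, gripper open.
Joint ranges: [-2.72, 2.72], [-0.84, 1.66], [-1.02, 1.22], [-1.77, 2.12], [-1.37, 1.28], [-3.14, 3.14]. Speed limits (rad/s): [2.57, 2.57, 3.14, 3.14, 3.14, 3.14].

INTERFACE

Orientations are given as [roll, pitch, yaw] about the fixed x, y, z axes, in that order (R = Rz(yaw) Ry(pitch) Rx(roll)).
In Python, from station import readout, get_image, camera_params, ticket, spot_in, pinpoint gives the robot as it stands. The module is installed in compiled form; this text tells all that it offers.
- The arm moves only by the tool send_rows, never from a script. Its argument "steps" is a list of rows, each a list of 4 numbers: the shift along the world's x, y, z in mm, then the turn about the world's z in rad. A call has 1 to 10 rows; each row is the pose to reach, as a shift and turn from the pose commanded when the call began; what a row does not reach only later rows make up. A row lasts 1/12 s, in which the tool goes at most 41.7 mm and 7.16 degrees, less where a joint would pass 70% of its speed; a pose out of reach is approached as far as the arm can. A call with a gripper value outside its range is refused whole. "claw" is the closure in counts, from 0 (fully open) to 255 (shut), set as the call begins (left out, the last holds). The fingers move at their own pace and stop on an object; "force" is the grip in N (left out, the last holds). Time passes only in rows, so rows that repeat a pose let the fingers close. It gives the time, the measured TCP pose, the force, the opening and the grip force at its end, in the units of the state.
- readout.read_state(): the state, without advancing time (a new reading comes with each control period).
- get_image(name): name is "side" or "top" or "wrist"; returns the picture (400x640x3 uint8, red, green, blue); there is no depth.
- camera_params(name): a dict with "camera_matrix" (3x3 intrinsics, pixels), "view" (4x4, takes a point from world to camera coordinates); the wrist camera has in their place "tool_from_camera" (4x4, takes a point from camera to tool coordinates, whose origin is the TCP and whose axes are the flange's). Camera axes: x right, y down, z forward; pixel columns grow to the right and rows downward; lengths in m; the calibration is good to about 2 mm. A picture is of the moment at which its call begins: read the wrist's pose just before it. camera_params takes no time and is no camera call.
- ticket.finish_job(): hands the job in; it is judged then, once.
Trained networks look in the newest picture that a camera, given by its name, has taken for a name from the list of things; names that differ only in an ending like _2 or _b are one class to them, and where a whole thing is asked for, a point or a joint stands for the part that bears it (a point fixed in the world has none). Each returns a list of dicts, best first, with "p" (0 to 1); they miss things now and then, are a little off and sometimes report something else, mostly with a low value. They report only what shows in the picture. A call takes as long as a camera call. They do not tell look-alikes from the thing itself.
- spot_in(camera, query): "centre" ([x, y, z] in m, in the coordinates of the camera as it stood for that picture, good to about 4 mm: the middle of the surface that is visible of it).
- pinpoint(camera, query): "centre" ([x, y, z] in m, in the coordinates of the camera as it stood for that picture, good to about 4 mm: a listed point, or the origin of a listed thing).
The state is a dict: "t": time; "joint_positions": joint angles; "qvel": joint speeds; "tau": joint torques, N m; "tcp_pos": TCP position; "tcp_rot": TCP orientation; "wrist_force": force on the tool from outside, world axes, zero at the start; "wrist_torque": the same for the moment, N m; "finger_gap": finger opening in m; "grip_force": force on a finger pad.
Only numpy, scipy, OpenCV 4.12 (cv2) and the standard library are available. Lean on these libraries where they do the work, as an engineer would, in place of code of your own. Each camera call takes 0.05 s, during which the arm holds its last target. There are 200 camera calls.

## Working session

There is one attempt and no reset: what is moved stays moved. The work goes in short steps, Python scripts to look and compute and a tool call to move; the robot and the scene stay as the last step left them, time stands still between calls to the robot, and variables do not carry over. Pictures are saved under pics/ and viewed, at most 10 in all, crops included, and the job is handed in when it is done.

Besides the shell and the picture viewer there is one more tool, called after ">>>" by a JSON object that holds its "method" and its "body". send_rows: Moves the arm, as the interface text tells. Its arguments: {"type":"object","properties":{"steps":{"type":"array"},"claw":{"type":"number"},"force":{"type":"number"}},"required":["steps"]}

```bash
mkdir -p pics; cat > h.py <<'E'
import numpy as np, cv2
from station import readout,get_image,camera_params,ticket,spot_in,pinpoint
def find(cam,q,fn=pinpoint):
    V=np.linalg.inv(np.array(camera_params(cam)["view"]))
    return [(round(d["p"],2),(V@np.r_[d["centre"],1])[:3].round(4).tolist()) for d in fn(cam,q)]
def save(cam,n,box=None,s=1):
    im=get_image(cam)[:,:,::-1]
    if box: im=im[box[1]:box[3],box[0]:box[2]]
    cv2.imwrite(f"pics/{n}.png",cv2.resize(im,None,fx=s,fy=s,interpolation=cv2.INTER_CUBIC))
E
python3 - <<'E'
from h import *
for c in("top","side"):
    save(c,c+"0")
    for q in("rack","shaker","bar","square_rack","reagent","beaker"): print(c,q,find(c,q)[:3])
    p=camera_params(c);print(np.array(p["camera_matrix"]).round(1).tolist(),np.array(p["view"]).round(3).tolist())
s=readout.read_state();print(s["t"],s["tcp_pos"],s["tcp_rot"],s["finger_gap"],s["wrist_force"])
E
```

```text
top rack [(0.75, [0.4608, 0.1155, -0.005]), (0.75, [0.3355, 0.0571, 0.0032])]
top shaker [(0.74, [0.5431, -0.2008, -0.0002])]
top bar [(0.56, [0.5321, -0.2721, 0.1016])]
top square_rack [(0.69, [0.5279, 0.3275, 0.0036])]
top reagent [(0.74, [0.6986, 0.0675, -0.0003])]
top beaker [(0.62, [0.676, 0.2537, -0.0007])]
[[465.8, 0.0, 319.6], [0.0, 465.8, 203.1], [0.0, 0.0, 1.0]] [[-0.016, -1.0, 0.018, 0.014], [-0.997, 0.015, -0.076, 0.526], [0.075, -0.02, -0.997, 1.217], [0.0, 0.0, 0.0, 1.0]]
side rack [(0.8, [0.4641, 0.1122, -0.0011]), (0.7, [0.3395, 0.0532, 0.0001])]
side shaker [(0.83, [0.5456, -0.1997, -0.0002])]
side bar [(0.58, [0.5278, -0.2692, 0.0987]), (0.53, [0.5255, 0.3283, 0.0019])]
side square_rack [(0.55, [0.5265, 0.3255, -0.0009])]
side reagent [(0.89, [0.6978, 0.0646, -0.0007])]
side beaker [(0.82, [0.6793, 0.2503, 0.0006]), (0.65, [0.5298, -0.2712, 0.0993])]
[[446.2, 0.0, 317.3], [0.0, 446.2, 193.9], [0.0, 0.0, 1.0]] [[0.696, -0.718, -0.024, -0.355], [-0.426, -0.386, -0.819, 0.281], [0.578, 0.58, -0.574, 0.87], [0.0, 0.0, 0.0, 1.0]]
0.7 [0.15106552 0.55484484 0.30395965] [3.14143456e+00 4.72639273e-05 2.87576481e+00] 0.08550127846497318 [ 1.05423062 -0.64812503 -0.13702177]
```

View pics/top0.png

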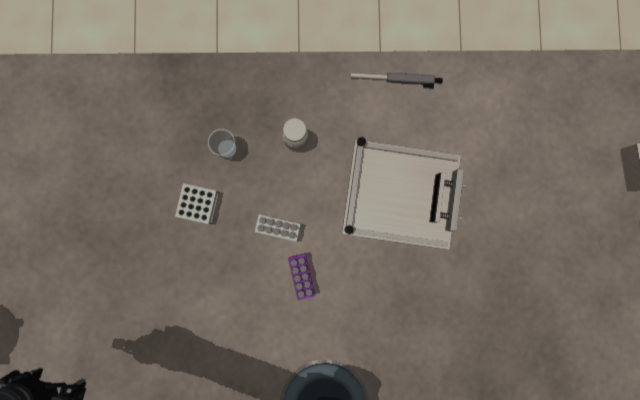

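View pics/side0.png

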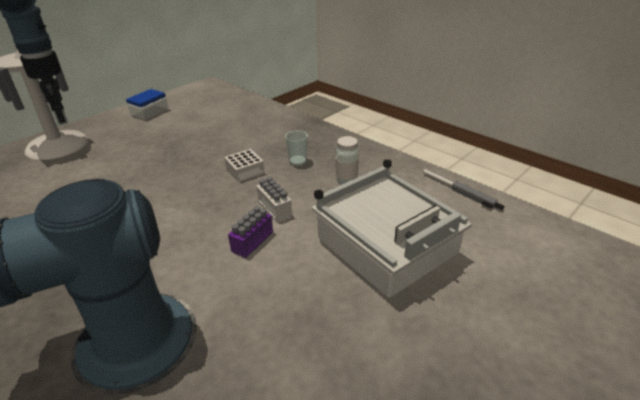

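The top view shows the white rack at about (278,228) and the purple look-alike at (302,276). The shaker is at (405,195), with its bumper bar at (436,198) and the clamp end on the left at (355,185). I'll zoom in to get the yaws.

```bash
python3 - <<'E'
from h import *
save("top","crop_sh",(335,125,475,260),4); save("top","crop_rk",(240,200,320,260),8)
E
```

```text
(no output)
```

View pics/crop_sh.png

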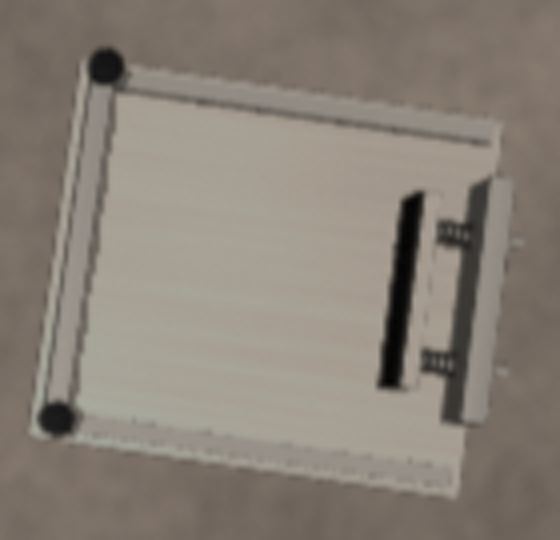

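View pics/crop_rk.png

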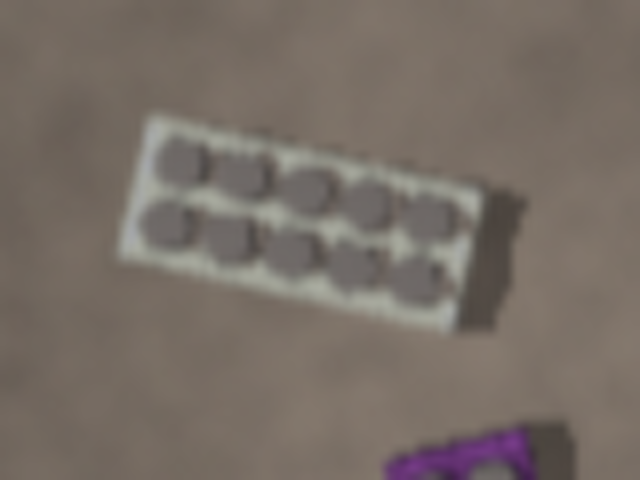

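The shaker crop (x4) shows platform corners at (82,62), (500,122), (457,497) and (32,436), and the rubber face's upper edge from (425,192) to (405,388). The rack crop (x8) shows body-top corners at (152,115), (483,190), (453,330) and (122,258).

```bash
cat >> h.py <<'E'
def bp(px,z,cam="top"):
    p=camera_params(cam);K=np.array(p["camera_matrix"]);V=np.array(p["view"]);R,t=V[:3,:3],V[:3,3]
    c=-R.T@t;d=R.T@np.linalg.inv(K)@np.r_[px,1];return (c+d*(z-c[2])/d[2])
E
python3 - <<'E'
from h import *
def fit(M,W):
    M,W=np.array(M,float),np.array(W)[:,:2];m,w=M.mean(0),W.mean(0);H=(M-m).T@(W-w)
    a=np.arctan2(H[0,1]-H[1,0],H[0,0]+H[1,1]);R=np.array([[np.cos(a),-np.sin(a)],[np.sin(a),np.cos(a)]])
    t=w-R@m;return a,t,((R@M.T).T+t-W).round(4).tolist()
f=lambda u,v,s,x,y:((u+.5)/s-.5+x,(v+.5)/s-.5+y)
S=[bp(f(u,v,4,335,125),.1) for u,v in((82,62),(500,122),(457,497),(32,436))]
print("shaker",fit([[.12,.135],[.12,-.135],[-.12,-.135],[-.12,.135]],S))
B=[bp(f(u,v,4,335,125),z) for u,v,z in((425,192,.144),(405,388,.144),(402,203,.104),(379,388,.104))]
print("bar pts",np.round(B,4).tolist()); print("bar",fit([[.06,0],[-.06,0]]*2,B))
k=[bp(f(u,v,8,240,200),.055) for u,v in((152,115),(483,190),(453,330),(122,258))]
print("rack",fit([[.055,-.023],[-.055,-.023],[-.055,.023],[.055,.023]],k))
E
```

```text
shaker (np.float64(-0.155128889303994), array([ 0.53938188, -0.19750261]), [[0.0017, 0.0015], [0.0014, -0.0026], [-0.0014, -0.0015], [-0.0016, 0.0026]])
bar pts [[0.5859, -0.2852, 0.144], [0.468, -0.269, 0.144], [0.5847, -0.2819, 0.104], [0.4695, -0.2636, 0.104]]
bar (np.float64(-0.1472486635837986), array([ 0.5270198 , -0.27495378]), [[0.0005, 0.0015], [-0.0003, 0.0029], [0.0017, -0.0018], [-0.0018, -0.0025]])
rack (np.float64(1.3393151346673957), array([0.46210968, 0.11601518]), [[-0.0004, 0.0003], [0.0, -0.0008], [-0.0001, -0.0005], [0.0005, 0.001]])
```

>>> {"method": "send_rows", "body": {"steps": [[311,-440,0,-1.536],[311,-440,0,-1.536],[311,-440,0,-1.536],[311,-440,0,-1.536],[311,-440,0,-1.536],[311,-440,0,-1.536],[311,-440,0,-1.536],[311,-440,0,-1.536],[311,-440,0,-1.536],[311,-440,0,-1.536]], "claw": 0}}

```text
t: 1.63
tcp_pos: [0.3923, 0.2128, 0.3043]
tcp_rot: [3.141, -0.0, 1.62]
wrist_force: [0.8, 1.7, 0.3]
finger_gap: 0.0853
grip_force: 0.0
```

>>> {"method": "send_rows", "body": {"steps": [[70,-98,-100,-0.283],[70,-98,-100,-0.283],[70,-98,-100,-0.283],[70,-98,-100,-0.283],[70,-98,-100,-0.283],[70,-98,-100,-0.283]]}}

```text
t: 2.13
tcp_pos: [0.461, 0.1156, 0.2028]
tcp_rot: [-3.139, 0.001, 1.34]
wrist_force: [-0.1, -0.4, 0.7]
finger_gap: 0.0855
grip_force: 0.0
```

```bash
python3 - <<'E'
from h import *
s=readout.read_state();print(s["t"],s["tcp_pos"],s["tcp_rot"],s["wrist_force"])
save("wrist","w1");T=np.array(camera_params("wrist")["tool_from_camera"]);K=np.array(camera_params("wrist")["camera_matrix"])
print(T.round(3).tolist(),K.round(1).tolist())
for d in pinpoint("wrist","rack"): print(d["p"],(T@np.r_[d["centre"],1])[:3].round(4))
print(find("top","rack"))
E
```

```text
2.1333 [0.46103869 0.11559362 0.20281421] [-3.13871986e+00  6.97201889e-04  1.34022184e+00] [-0.06965684 -0.42155116  0.68820911]
[[-0.0, -0.957, -0.291, 0.074], [1.0, -0.001, 0.001, 0.0], [-0.001, -0.291, 0.957, -0.07], [0.0, 0.0, 0.0, 1.0]] [[319.4, 0.0, 320.7], [0.0, 319.4, 200.6], [0.0, 0.0, 1.0]]
0.77 [-0.0007  0.0007  0.1999]
[(0.78, [0.4605, 0.1156, -0.0047]), (0.64, [0.3374, 0.0587, 0.0017])]
```

View pics/w1.png

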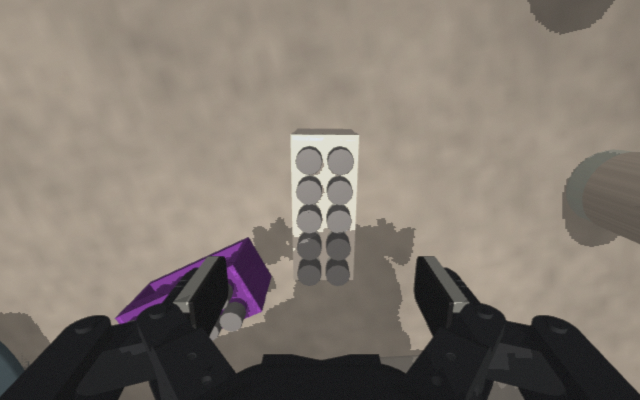

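The wrist view shows the white rack centred between the fingers: column 324, against 321 for the image centre, and aligned with the view. The purple rack lies off to the lower left, about 40 mm clear of the finger. I'll descend now.

>>> {"method": "send_rows", "body": {"steps": [[1,0,-35,0],[1,0,-70,0],[1,0,-100,0],[1,0,-112,0],[1,0,-118,0],[1,0,-118,0]]}}

```text
t: 2.78
tcp_pos: [0.4619, 0.1175, 0.0857]
tcp_rot: [-3.141, 0.0, 1.345]
wrist_force: [-0.2, -0.1, 0.7]
finger_gap: 0.0853
grip_force: 0.0
```

>>> {"method": "send_rows", "body": {"steps": [[0,0,0,0],[0,0,0,0],[0,0,0,0],[0,0,0,0],[0,0,0,0],[0,0,0,0],[0,0,0,0],[0,0,0,0]], "claw": 255, "force": 60}}

```text
t: 3.45
tcp_pos: [0.4639, 0.1169, 0.0875]
tcp_rot: [3.139, -0.002, 1.343]
wrist_force: [-0.5, 1.1, 5.7]
finger_gap: 0.0455
grip_force: 62.5
```

>>> {"method": "send_rows", "body": {"steps": [[0,0,8,0],[0,0,25,0],[0,0,50,0],[0,0,78,0],[0,0,106,0],[0,0,134,0],[0,0,158,0],[0,0,172,0],[0,0,175,0],[0,0,175,0]]}}

```text
t: 4.28
tcp_pos: [0.463, 0.1166, 0.2621]
tcp_rot: [3.139, -0.001, 1.343]
wrist_force: [0.7, -0.0, -4.0]
finger_gap: 0.0452
grip_force: 61.9
```

>>> {"method": "send_rows", "body": {"steps": [[2,-8,0,0],[7,-26,0,0.01],[14,-54,0,0.02],[23,-90,0,0.03],[33,-128,0,0.04],[43,-166,0,0.05],[53,-204,0,0.06],[62,-240,0,0.07],[70,-270,0,0.077],[75,-290,0,0.077]]}}

```text
t: 5.12
tcp_pos: [0.5369, -0.177, 0.2586]
tcp_rot: [-3.139, 0.0, 1.417]
wrist_force: [1.0, -0.4, -3.4]
finger_gap: 0.0454
grip_force: 62.0
```

>>> {"method": "send_rows", "body": {"steps": [[2,-9,0,0],[4,-16,0,0],[4,-16,0,0],[4,-16,0,0],[4,-16,0,0],[4,-16,0,0]]}}

```text
t: 5.62
tcp_pos: [0.5413, -0.1881, 0.2609]
tcp_rot: [-3.141, -0.0, 1.421]
wrist_force: [-0.1, 0.3, -1.5]
finger_gap: 0.0453
grip_force: 62.0
```

```bash
python3 - <<'E'
from h import *
s=readout.read_state();print(s["t"],s["tcp_pos"],s["tcp_rot"],s["wrist_force"],s["wrist_torque"],s["finger_gap"])
save("wrist","w2");T=np.array(camera_params("wrist")["tool_from_camera"])
for q in("rack","bar"):
  for d in pinpoint("wrist",q): print(q,d["p"],(T@np.r_[d["centre"],1])[:3].round(4))
get_image("side");get_image("top")
for c in("top","side"): print(c,find(c,"rack"),find(c,"bar"))
E
```

```text
5.6167 [ 0.54128841 -0.18808874  0.26088643] [-3.14113787e+00 -4.02305890e-04  1.42149413e+00] [-0.05360653  0.27432997 -1.46788926] [-6.13877867e-02  1.44617715e-05  2.00903819e-02] 0.04525619958874453
rack 0.83 [-0.0019  0.0036  0.0862]
top [(0.98, [0.5393, -0.1937, 0.1694]), (0.69, [0.3381, 0.0566, 0.0011])] []
side [(0.71, [0.3387, 0.0526, 0.002]), (0.57, [0.5437, -0.1891, 0.1745])] [(0.82, [0.5294, -0.2696, 0.1011])]
```

View pics/w2.png

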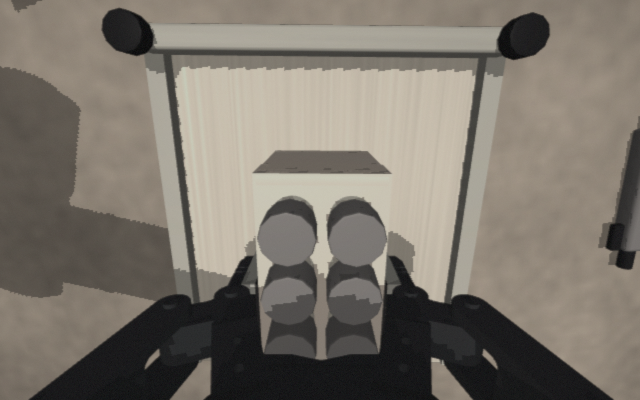

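The wrist view shows the rack level in the grip at columns 253–391. The rails run either side, from about (170,55) to (190,290) on the left and (482,55) to (455,290) on the right, and the clamp bar is level at row 53. I'll fit the rails to refine the yaw and centring.

```bash
python3 - <<'E'
from h import *
from scipy.spatial.transform import Rotation as Ro
im=cv2.imread("pics/w2.png",0).astype(float)
p=camera_params("wrist");T=np.array(p["tool_from_camera"]);K=np.array(p["camera_matrix"])
pos=np.array([0.54128841,-0.18808874,0.26088643]);R=Ro.from_euler('xyz',[-3.14113787,-4.0230589e-4,1.42149413]).as_matrix()
def w(u,v,z):
    d=R@T[:3,:3]@np.linalg.inv(K)@[u,v,1];c=R@T[:3,3]+pos;return (c+d*(z-c[2])/d[2])[:2]
g=cv2.Sobel(im,cv2.CV_64F,1,0,ksize=3);gy=cv2.Sobel(im,cv2.CV_64F,0,1,ksize=3)
def sub(a):
    i=int(np.argmax(a)); 
    if 0<i<len(a)-1: i+=.5*(a[i-1]-a[i+1])/(a[i-1]-2*a[i]+a[i+1])
    return i
def edge(lo,hi,sign,z,rows):
    P=[]
    for r in rows:
        a=int(lo(r));P.append(w(a+sub(sign*g[r,a:int(hi(r))]),r,z))
    l=cv2.fitLine(np.array(P,np.float32),cv2.DIST_HUBER,0,.001,.001).ravel();d=l[:2]*np.sign(l[1]);return d,l[2:]
L=lambda r:166+(r-55)*.095; Rr=lambda r:486-(r-55)*.14
rows=range(75,200,3)
# inner top edges of the rails (light->dark left, dark->light right)
for n,f,s in(("L",L,-1),("R",Rr,1)):
    d,q=edge(lambda r:f(r)-7,lambda r:f(r)+7,s,.112,rows)
    yaw=-np.arctan2(d[0],d[1]); nrm=np.array([d[1],-d[0]]); print(n,"yaw",yaw.round(4),"offset from tcp",round(float(nrm@(q-pos[:2])),4))
P=[]
for c in range(190,470,5):
    P.append((c,48+sub(-gy[42:60,c])-6))
P=np.array(P);print(P[::12].round(1).tolist());k=np.polyfit(P[:,0],P[:,1],1);a,b=w(200,np.polyval(k,200),.13),w(460,np.polyval(k,460),.13);print("clamp yaw",np.arctan2(*(b-a)[::-1]),a,b)
E
```

```text
L yaw -0.16 offset from tcp -0.0998
R yaw -0.1598 offset from tcp 0.104
[[190.0, 48.8], [250.0, 49.4], [310.0, 50.0], [370.0, 50.8], [430.0, 51.3]]
clamp yaw -0.15971057605948483 [ 0.48872801 -0.07524479] [ 0.63638671 -0.09903002]
```

All three edges agree on a shaker yaw of -0.160, with the centre 2 mm to the tool's right. I'll correct for that while lowering.

>>> {"method": "send_rows", "body": {"steps": [[1,0,-10,-0.005],[2,0,-25,-0.01],[2,0,-42,-0.01],[2,0,-56,-0.01],[2,0,-64,-0.01],[2,0,-67,-0.01],[2,0,-67,-0.01],[2,0,-67,-0.01],[2,0,-67,-0.01]]}}

```text
t: 6.82
tcp_pos: [0.5442, -0.1897, 0.1949]
tcp_rot: [3.14, 0.001, 1.41]
wrist_force: [-0.5, 0.4, -2.2]
finger_gap: 0.0451
grip_force: 61.9
```

>>> {"method": "send_rows", "body": {"steps": [[0,0,-1,0],[0,0,-2,0],[0,0,-3,0],[0,0,-3,0],[0,0,-3,0]]}}

```text
t: 7.23
tcp_pos: [0.5435, -0.1894, 0.191]
tcp_rot: [3.142, 0.0, 1.41]
wrist_force: [-0.4, -0.2, -3.0]
finger_gap: 0.0451
grip_force: 61.9
```

>>> {"method": "send_rows", "body": {"steps": [[0,0,-1,0],[0,0,-2,0],[0,0,-2,0],[0,0,-2,0]]}}

```text
t: 7.57
tcp_pos: [0.5434, -0.1894, 0.1888]
tcp_rot: [-3.141, -0.0, 1.41]
wrist_force: [-0.2, -0.1, -2.8]
finger_gap: 0.0452
grip_force: 61.9
```

>>> {"method": "send_rows", "body": {"steps": [[0,0,-0.5,0],[0,0,-1,0],[0,0,-1,0],[0,0,-1,0]]}}

```text
t: 7.9
tcp_pos: [0.5435, -0.1894, 0.1879]
tcp_rot: [3.142, -0.0, 1.41]
wrist_force: [0.0, -0.5, -3.0]
finger_gap: 0.0454
grip_force: 61.9
```

>>> {"method": "send_rows", "body": {"steps": [[0,0,-0.5,0],[0,0,-1,0],[0,0,-1,0],[0,0,-1,0]]}}

```text
t: 8.23
tcp_pos: [0.5436, -0.1895, 0.1876]
tcp_rot: [3.141, 0.0, 1.41]
wrist_force: [-3.4, 0.9, 3.7]
finger_gap: 0.0454
grip_force: 62.5
```

>>> {"method": "send_rows", "body": {"steps": [[0,0,-0.3,0],[0,0,-0.6,0],[0,0,-0.6,0],[0,0,-0.6,0]]}}

```text
t: 8.57
tcp_pos: [0.5435, -0.1894, 0.1875]
tcp_rot: [3.141, 0.0, 1.41]
wrist_force: [-4.4, 1.2, 8.6]
finger_gap: 0.0454
grip_force: 63.2
```

The rack is standing on the platform with about 11 N of press. I'll ease that off, then slide it along the platform towards the bar.

>>> {"method": "send_rows", "body": {"steps": [[0,0,0.7,0],[0,0,0.7,0],[0,0,0.7,0]]}}

```text
t: 8.82
tcp_pos: [0.5436, -0.1895, 0.1875]
tcp_rot: [3.141, 0.0, 1.41]
wrist_force: [-3.1, 1.0, 5.4]
finger_gap: 0.0456
grip_force: 62.9
```

>>> {"method": "send_rows", "body": {"steps": [[-0.3,-2,0,0],[-0.8,-5,0,0],[-1.3,-8,0,0],[-1.8,-11,0,0],[-2.3,-14,0,0],[-2.7,-17,0,0],[-3.1,-19,0,0],[-3.2,-20,0,0],[-3.2,-20,0,0],[-3.2,-20,0,0]]}}

```text
t: 9.65
tcp_pos: [0.5411, -0.2095, 0.1875]
tcp_rot: [3.14, -0.001, 1.41]
wrist_force: [1.5, 4.9, 5.1]
finger_gap: 0.0454
grip_force: 62.7
```

```bash
python3 - <<'E'
from h import *
save("side","s2",(290,140,490,290),4)
s=readout.read_state();print(s["t"],s["tcp_pos"],s["tcp_rot"],s["wrist_force"],s["wrist_torque"])
E
```

```text
9.7 [ 0.54107868 -0.20946194  0.18752873] [ 3.13965833e+00 -6.61426931e-04  1.40990978e+00] [0.39963168 4.5523787  4.666254  ] [ 0.69444907 -0.06994643 -0.00076658]
```

View pics/s2.png

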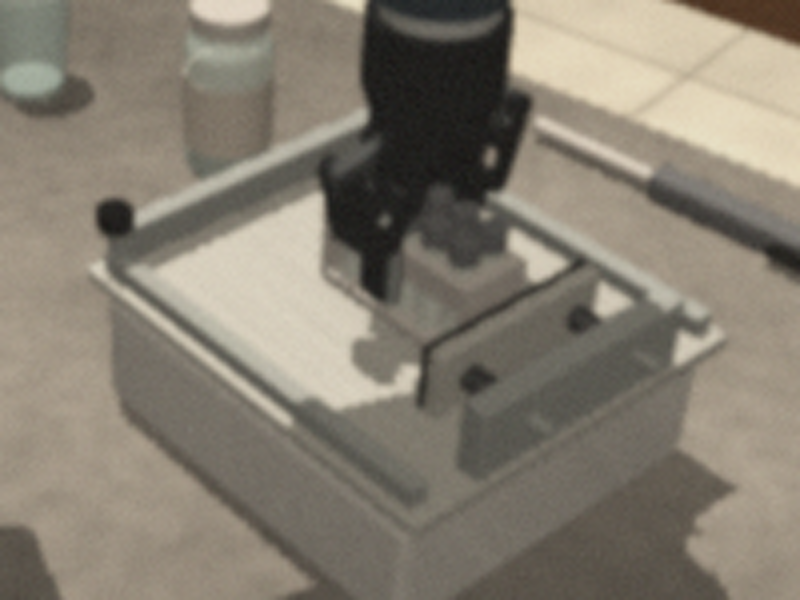

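The side view shows the rack upright and centred on the bar, with its near end about 10 mm short of the black rubber edge at (430,350). I'll advance in small steps and watch the force.

>>> {"method": "send_rows", "body": {"steps": [[0,0,0.5,0],[-0.3,-2,0.5,0],[-0.6,-4,0.5,0],[-0.6,-4,0.5,0]]}}

```text
t: 10.03
tcp_pos: [0.5399, -0.2138, 0.1876]
tcp_rot: [3.141, -0.0, 1.41]
wrist_force: [0.5, 1.4, 3.3]
finger_gap: 0.0452
grip_force: 62.4
```

>>> {"method": "send_rows", "body": {"steps": [[-0.2,-1,0,0],[-0.3,-2,0,0],[-0.3,-2,0,0]]}}

```text
t: 10.28
tcp_pos: [0.5395, -0.2156, 0.1876]
tcp_rot: [3.141, 0.0, 1.41]
wrist_force: [0.2, 2.5, 2.9]
finger_gap: 0.0455
grip_force: 62.4
```

>>> {"method": "send_rows", "body": {"steps": [[-0.2,-1,0,0],[-0.3,-2,0,0],[-0.3,-2,0,0]]}}

```text
t: 10.53
tcp_pos: [0.5391, -0.2174, 0.1876]
tcp_rot: [3.142, -0.0, 1.41]
wrist_force: [-0.2, 3.5, 3.1]
finger_gap: 0.0455
grip_force: 62.5
```

>>> {"method": "send_rows", "body": {"steps": [[-0.2,-1,0,0],[-0.3,-2,0,0],[-0.3,-2,0,0]]}}

```text
t: 10.78
tcp_pos: [0.5388, -0.2192, 0.1876]
tcp_rot: [3.142, -0.001, 1.41]
wrist_force: [0.9, 5.2, 4.3]
finger_gap: 0.045
grip_force: 62.6
```

>>> {"method": "send_rows", "body": {"steps": [[-0.2,-1,0,0],[-0.3,-2,0,0],[-0.3,-2,0,0]]}}

```text
t: 11.03
tcp_pos: [0.5385, -0.2208, 0.1876]
tcp_rot: [-3.142, -0.002, 1.41]
wrist_force: [0.9, 5.9, 4.2]
finger_gap: 0.0456
grip_force: 62.6
```

>>> {"method": "send_rows", "body": {"steps": [[-0.2,-1,0,0],[-0.3,-2,0,0],[-0.5,-3,0,0],[-0.5,-3,0,0],[-0.5,-3,0,0]]}}

```text
t: 11.45
tcp_pos: [0.5381, -0.2233, 0.1876]
tcp_rot: [3.142, -0.002, 1.411]
wrist_force: [1.5, 7.5, 5.1]
finger_gap: 0.0454
grip_force: 62.7
```

>>> {"method": "send_rows", "body": {"steps": [[-0.2,-1,0.3,0],[-0.3,-2,0.3,0],[-0.3,-2,0.3,0],[-0.3,-2,0.3,0]]}}

```text
t: 11.78
tcp_pos: [0.5378, -0.2251, 0.1876]
tcp_rot: [-3.141, -0.003, 1.411]
wrist_force: [2.0, 8.8, 3.1]
finger_gap: 0.0451
grip_force: 62.5
```

```bash
python3 - <<'E'
from h import *
s=readout.read_state();print(s["t"],s["tcp_pos"],s["tcp_rot"],s["wrist_force"],s["wrist_torque"])
a=[get_image("side") for _ in range(4)]
c=np.mean(a,0)[140:290,290:490,::-1].astype(np.uint8);cv2.imwrite("pics/s3.png",cv2.resize(c,None,fx=4,fy=4,interpolation=cv2.INTER_CUBIC))
# bar motion in the side picture: track a patch of the bar's near end from s2 (x4 scale), and a fence patch
A,B=cv2.imread("pics/s2.png",0),cv2.imread("pics/s3.png",0)
for n,(x,y,w,h) in dict(bar=(415,335,30,70),bartop=(440,300,90,60),bolt=(450,360,45,35),fence=(470,370,180,90)).items():
    t=A[y:y+h,x:x+w];r=cv2.matchTemplate(B[y-20:y+h+45,x-20:x+w+60],t,cv2.TM_CCOEFF_NORMED);_,m,_,l=cv2.minMaxLoc(r);print(n,m,l[0]-20,l[1]-20)
p=camera_params("side");K,V=np.array(p["camera_matrix"]),np.array(p["view"])
def pr(P): q=K@(V[:3]@np.r_[P,1]);return q[:2]/q[2]
Rz=np.array([[np.cos(.16),np.sin(.16)],[-np.sin(.16),np.cos(.16)]])
o=np.array([.529,-.273])
for d in(0,-.012,-.024):
    print(d,[((pr(np.r_[o+Rz@[x,d+e],z])-[290,140])*4).round(1).tolist() for x,e,z in((-.06,0,.144),(-.06,-.014,.144),(.06,0,.144),(-.06,0,.104))])
E
```

```text
11.7833 [ 0.53776086 -0.22507402  0.18756902] [-3.14134434e+00 -2.96747217e-03  1.41111234e+00] [1.97067285 8.83141409 3.0859413 ] [ 1.31337342 -0.42767658  0.14716048]
bar 0.8972854614257812 12 9
bartop 0.9557425379753113 12 7
bolt 0.8252912759780884 7 1
fence 0.9260972738265991 2 0
0 [[419.7, 344.2], [439.5, 358.0], [579.2, 256.8], [413.8, 403.9]]
-0.012 [[436.6, 356.0], [456.9, 370.1], [596.5, 267.2], [430.3, 415.9]]
-0.024 [[453.9, 368.1], [474.5, 382.4], [614.1, 277.8], [447.1, 428.2]]
```

View pics/s3.png

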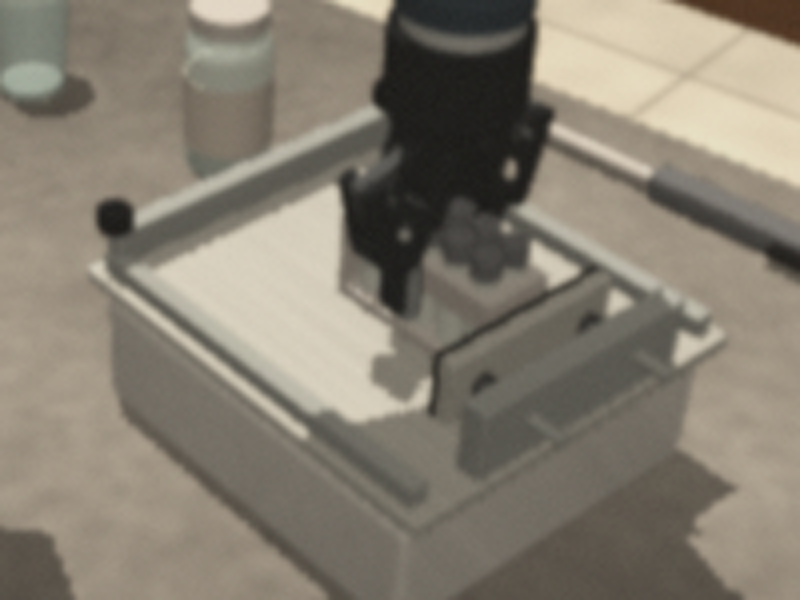

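The side view shows the bar pushed in squarely; its edge went from (430,350) to (440,357), about 8.5 mm of travel. The rack is upright and flush, so roughly 3 mm remains.

>>> {"method": "send_rows", "body": {"steps": [[-0.2,-1,0.2,0],[-0.3,-2,0.2,0],[-0.5,-3,0.2,0],[-0.6,-3.6,0.2,0],[-0.6,-3.6,0.2,0],[-0.6,-3.6,0.2,0],[-0.6,-3.6,0.2,0]]}}

```text
t: 12.57
tcp_pos: [0.5372, -0.2281, 0.1877]
tcp_rot: [-3.141, -0.004, 1.412]
wrist_force: [1.0, 9.9, 3.2]
finger_gap: 0.0453
grip_force: 62.4
```

```bash
python3 - <<'E'
from h import *
s=readout.read_state();print(s["t"],s["tcp_pos"],s["tcp_rot"],s["wrist_force"],s["wrist_torque"],s["grip_force"])
c=np.mean([get_image("side") for _ in range(4)],0)[140:290,290:490,::-1].astype(np.uint8);cv2.imwrite("pics/s4.png",cv2.resize(c,None,fx=4,fy=4,interpolation=cv2.INTER_CUBIC))
A,B=cv2.imread("pics/s2.png",0),cv2.imread("pics/s4.png",0)
for n,(x,y,w,h) in dict(bar=(415,335,30,70),bartop=(440,300,90,60)).items():
    t=A[y:y+h,x:x+w];r=cv2.matchTemplate(B[y-20:y+h+45,x-20:x+w+60],t,cv2.TM_CCOEFF_NORMED);_,m,_,l=cv2.minMaxLoc(r);print(n,m,l[0]-20,l[1]-20)
E
```

```text
12.5667 [ 0.5372344  -0.22806583  0.18765208] [-3.14129972 -0.00420529  1.41173757] [1.03633137 9.92634018 3.18408779] [ 1.57975201 -0.53214225  0.23126267] 62.40925669670105
bar 0.8588111996650696 15 14
bartop 0.9762564301490784 18 9
```

>>> {"method": "send_rows", "body": {"steps": [[0,0,0,0],[0,0,0,0],[0,0,0,0],[0,0,0,0],[0,0,0,0],[0,0,0,0]]}}

```text
t: 13.27
tcp_pos: [0.5373, -0.2281, 0.1877]
tcp_rot: [-3.141, -0.004, 1.412]
wrist_force: [3.2, 10.0, 2.8]
finger_gap: 0.0453
grip_force: 62.4
```

View pics/s4.png

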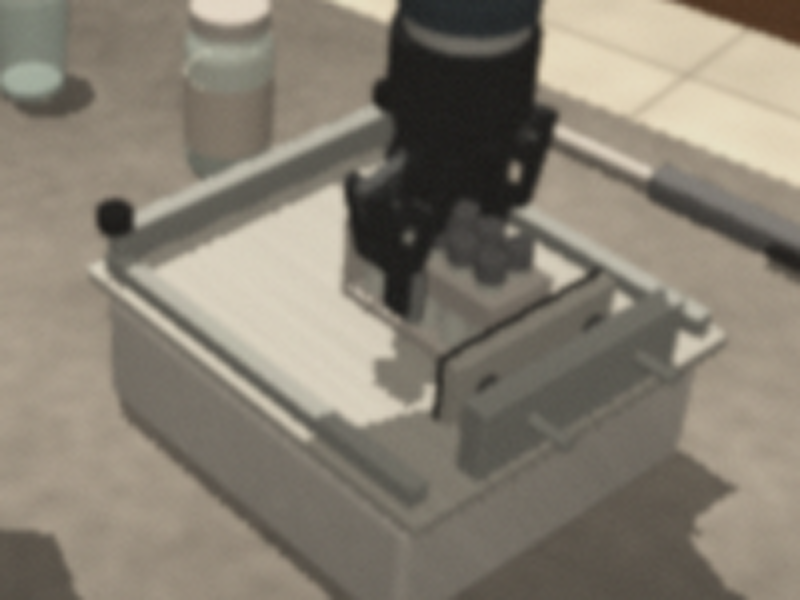

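The side view shows the rack upright and square against the bar, now at (443,360), about half-way in with a clear gap left to the fence. The force is steady, so I'm handing in.

```bash
python3 -c "from station import ticket;print(ticket.finish_job())"
```

```text
the job is handed in; nothing more can be done
None
```

I handed the job in with the rack upright on the platform, still gripped at about 62 N and pressing squarely into the bumper bar, which is about half-way in (roughly 11–12 mm, about 10 N at the wrist).

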